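# Sort sealed pigment jars by weight, full ones to the slide-top box

## Task

The sealed pigment jars on the felt all look alike, but some are full (about 380 g) and the others are used up (about 120 g). Slide the red lid of the wooden box right open, tell the jars apart by lifting each and feeling its weight, and stand every full jar upright in the wooden box and every used-up one upright in the blue tub, setting each down gently on the bottom and never dropping it in. When all the jars are sorted, slide the lid fully shut, leaving the ink stone and the water bowl where they are.

Things in the scene. Friction and masses are not known exactly. Their poses are not given: they have to be found in the camera images.
- crate: fixed wooden box with a red sliding lid. Inside 150 mm (its x) by 220 mm (its y), walls and floor 8 mm thick, rim 98 mm above the table. Origin under its centre at table height. The lid lies on the rim between two dark side runners, 8 mm wide outside the walls (tops at 105 mm), that run on to 250 mm from the centre along its +x, away from the robot. Left or right of the robot, slightly turned
- lid (a joint): slide of the red lid along the box's own x axis: 0 m = shut over the box, 0.16 m = fully open (slid off towards the box's +x, end stop; the whole mouth is then free). It starts 0 to 15 mm open. About 1.5 N of friction, and it stays where it is left
- lid_knob (a point): point on the axis of the lid's upright brass knob (22 mm across, 32 mm tall, standing on the lid 65 mm from the lid's middle, on the robot's side), 21 mm above the lid's top face (lid top 106 mm, knob top 138 mm, this point 127 mm above the table). Moves with the lid; its axes are those of the box
- tub: fixed open blue plastic tub, the other container: inside 150 mm (its x) by 220 mm (its y), walls and floor 8 mm thick, rim 98 mm above the table. Origin under its centre at table height
- jar_a_mid (a point): sealed pigment jar, one of up to six alike: round terracotta pot, thick-based, 62 mm across at its widest (22 mm up), flat 48 mm foot, black cylindrical cap 26 mm across from 50 to 82 mm above the foot (grasp it there from above). Point: its centre, 41 mm above the foot, z up its axis. Full (about 380 g) or used up (about 120 g), each within 15 percent; it cannot be seen which. None if absent
- jar_b_mid (a point): sealed pigment jar, one of up to six alike: round terracotta pot, thick-based, 62 mm across at its widest (22 mm up), flat 48 mm foot, black cylindrical cap 26 mm across from 50 to 82 mm above the foot (grasp it there from above). Point: its centre, 41 mm above the foot, z up its axis. Full (about 380 g) or used up (about 120 g), each within 15 percent; it cannot be seen which. None if absent
- jar_c_mid (a point): sealed pigment jar, one of up to six alike: round terracotta pot, thick-based, 62 mm across at its widest (22 mm up), flat 48 mm foot, black cylindrical cap 26 mm across from 50 to 82 mm above the foot (grasp it there from above). Point: its centre, 41 mm above the foot, z up its axis. Full (about 380 g) or used up (about 120 g), each within 15 percent; it cannot be seen which. None if absent
- jar_d_mid (a point): sealed pigment jar, one of up to six alike: round terracotta pot, thick-based, 62 mm across at its widest (22 mm up), flat 48 mm foot, black cylindrical cap 26 mm across from 50 to 82 mm above the foot (grasp it there from above). Point: its centre, 41 mm above the foot, z up its axis. Full (about 380 g) or used up (about 120 g), each within 15 percent; it cannot be seen which. None if absent
- jar_e_mid (a point): sealed pigment jar, one of up to six alike: round terracotta pot, thick-based, 62 mm across at its widest (22 mm up), flat 48 mm foot, black cylindrical cap 26 mm across from 50 to 82 mm above the foot (grasp it there from above). Point: its centre, 41 mm above the foot, z up its axis. Full (about 380 g) or used up (about 120 g), each within 15 percent; it cannot be seen which. None if absent
- jar_f_mid (a point): sealed pigment jar, one of up to six alike: round terracotta pot, thick-based, 62 mm across at its widest (22 mm up), flat 48 mm foot, black cylindrical cap 26 mm across from 50 to 82 mm above the foot (grasp it there from above). Point: its centre, 41 mm above the foot, z up its axis. Full (about 380 g) or used up (about 120 g), each within 15 percent; it cannot be seen which. None if absent
- inkstone_mid (a point): bystander: dark ink stone, 70 x 95 x 18 mm, point on its axis 10 mm above the table; leave it alone
- water_bowl_mid (a point): bystander: white bowl 84 mm across, 40 mm tall, point on its axis 10 mm above the table; leave it alone

How it is judged:
On the way, in this order (a step that is already met when the one before it is completed fails the run):
1. the lid is slid right open (value of joint lid above 0.145 m), for 0.2 s.
2. every full jar stands in the wooden box and every used-up jar in the blue tub (resting weight 2.3 N tells them apart) (((x of jar_a_mid in the frame of crate between -0.076 and 0.076 m and y of jar_a_mid in the frame of crate between -0.111 and 0.111 m and z of jar_a_mid in the frame of crate between 0.03 and 0.056 m and contact force between jar_a and crate above 2.3 N) or (x of jar_a_mid in the frame of tub between -0.076 and 0.076 m and y of jar_a_mid in the frame of tub between -0.111 and 0.111 m and z of jar_a_mid in the frame of tub between 0.03 and 0.056 m and contact force between jar_a and tub below 2.3 N)) and ((x of jar_b_mid in the frame of crate between -0.076 and 0.076 m and y of jar_b_mid in the frame of crate between -0.111 and 0.111 m and z of jar_b_mid in the frame of crate between 0.03 and 0.056 m and contact force between jar_b and crate above 2.3 N) or (x of jar_b_mid in the frame of tub between -0.076 and 0.076 m and y of jar_b_mid in the frame of tub between -0.111 and 0.111 m and z of jar_b_mid in the frame of tub between 0.03 and 0.056 m and contact force between jar_b and tub below 2.3 N)) and ((x of jar_c_mid in the frame of crate between -0.076 and 0.076 m and y of jar_c_mid in the frame of crate between -0.111 and 0.111 m and z of jar_c_mid in the frame of crate between 0.03 and 0.056 m and contact force between jar_c and crate above 2.3 N) or (x of jar_c_mid in the frame of tub between -0.076 and 0.076 m and y of jar_c_mid in the frame of tub between -0.111 and 0.111 m and z of jar_c_mid in the frame of tub between 0.03 and 0.056 m and contact force between jar_c and tub below 2.3 N)) and ((x of jar_d_mid in the frame of crate between -0.076 and 0.076 m and y of jar_d_mid in the frame of crate between -0.111 and 0.111 m and z of jar_d_mid in the frame of crate between 0.03 and 0.056 m and contact force between jar_d and crate above 2.3 N) or (x of jar_d_mid in the frame of tub between -0.076 and 0.076 m and y of jar_d_mid in the frame of tub between -0.111 and 0.111 m and z of jar_d_mid in the frame of tub between 0.03 and 0.056 m and contact force between jar_d and tub below 2.3 N)) and ((x of jar_e_mid in the frame of crate between -0.076 and 0.076 m and y of jar_e_mid in the frame of crate between -0.111 and 0.111 m and z of jar_e_mid in the frame of crate between 0.03 and 0.056 m and contact force between jar_e and crate above 2.3 N) or (x of jar_e_mid in the frame of tub between -0.076 and 0.076 m and y of jar_e_mid in the frame of tub between -0.111 and 0.111 m and z of jar_e_mid in the frame of tub between 0.03 and 0.056 m and contact force between jar_e and tub below 2.3 N)) and ((x of jar_f_mid in the frame of crate between -0.076 and 0.076 m and y of jar_f_mid in the frame of crate between -0.111 and 0.111 m and z of jar_f_mid in the frame of crate between 0.03 and 0.056 m and contact force between jar_f and crate above 2.3 N) or (x of jar_f_mid in the frame of tub between -0.076 and 0.076 m and y of jar_f_mid in the frame of tub between -0.111 and 0.111 m and z of jar_f_mid in the frame of tub between 0.03 and 0.056 m and contact force between jar_f and tub below 2.3 N)) and angle between each of jar_a_mid, jar_b_mid, jar_c_mid, jar_d_mid, jar_e_mid, jar_f_mid's own z axis and vertical below 0.2 rad), for 0.2 s.
At the end, for the whole second after the job is handed in: every full jar stands on the floor of the wooden box and every used-up jar on the floor of the blue tub, upright within 0.2 rad, let go and at rest, and the lid is shut to within 6 mm (all of step 2 and linear speed of each of jar_a, jar_b, jar_c, jar_d, jar_e, jar_f below 0.02 m/s and value of joint lid below 0.006 m); the robot touches nothing.
It fails at once if a jar drops into the box or tub (moves at over 0.4 m/s, a fall of some 8 mm, with its foot below the rim and the gripper beside it) (((x of jar_a_mid in the frame of crate between -0.076 and 0.076 m and y of jar_a_mid in the frame of crate between -0.111 and 0.111 m and z of jar_a_mid in the frame of crate between 0 and 0.12 m) and linear speed of jar_a above 0.4 m/s and distance between the grasp point and jar_a_mid below 0.15 m) or ((x of jar_a_mid in the frame of tub between -0.076 and 0.076 m and y of jar_a_mid in the frame of tub between -0.111 and 0.111 m and z of jar_a_mid in the frame of tub between 0 and 0.12 m) and linear speed of jar_a above 0.4 m/s and distance between the grasp point and jar_a_mid below 0.15 m) or ((x of jar_b_mid in the frame of crate between -0.076 and 0.076 m and y of jar_b_mid in the frame of crate between -0.111 and 0.111 m and z of jar_b_mid in the frame of crate between 0 and 0.12 m) and linear speed of jar_b above 0.4 m/s and distance between the grasp point and jar_b_mid below 0.15 m) or ((x of jar_b_mid in the frame of tub between -0.076 and 0.076 m and y of jar_b_mid in the frame of tub between -0.111 and 0.111 m and z of jar_b_mid in the frame of tub between 0 and 0.12 m) and linear speed of jar_b above 0.4 m/s and distance between the grasp point and jar_b_mid below 0.15 m) or ((x of jar_c_mid in the frame of crate between -0.076 and 0.076 m and y of jar_c_mid in the frame of crate between -0.111 and 0.111 m and z of jar_c_mid in the frame of crate between 0 and 0.12 m) and linear speed of jar_c above 0.4 m/s and distance between the grasp point and jar_c_mid below 0.15 m) or ((x of jar_c_mid in the frame of tub between -0.076 and 0.076 m and y of jar_c_mid in the frame of tub between -0.111 and 0.111 m and z of jar_c_mid in the frame of tub between 0 and 0.12 m) and linear speed of jar_c above 0.4 m/s and distance between the grasp point and jar_c_mid below 0.15 m) or ((x of jar_d_mid in the frame of crate between -0.076 and 0.076 m and y of jar_d_mid in the frame of crate between -0.111 and 0.111 m and z of jar_d_mid in the frame of crate between 0 and 0.12 m) and linear speed of jar_d above 0.4 m/s and distance between the grasp point and jar_d_mid below 0.15 m) or ((x of jar_d_mid in the frame of tub between -0.076 and 0.076 m and y of jar_d_mid in the frame of tub between -0.111 and 0.111 m and z of jar_d_mid in the frame of tub between 0 and 0.12 m) and linear speed of jar_d above 0.4 m/s and distance between the grasp point and jar_d_mid below 0.15 m) or ((x of jar_e_mid in the frame of crate between -0.076 and 0.076 m and y of jar_e_mid in the frame of crate between -0.111 and 0.111 m and z of jar_e_mid in the frame of crate between 0 and 0.12 m) and linear speed of jar_e above 0.4 m/s and distance between the grasp point and jar_e_mid below 0.15 m) or ((x of jar_e_mid in the frame of tub between -0.076 and 0.076 m and y of jar_e_mid in the frame of tub between -0.111 and 0.111 m and z of jar_e_mid in the frame of tub between 0 and 0.12 m) and linear speed of jar_e above 0.4 m/s and distance between the grasp point and jar_e_mid below 0.15 m) or ((x of jar_f_mid in the frame of crate between -0.076 and 0.076 m and y of jar_f_mid in the frame of crate between -0.111 and 0.111 m and z of jar_f_mid in the frame of crate between 0 and 0.12 m) and linear speed of jar_f above 0.4 m/s and distance between the grasp point and jar_f_mid below 0.15 m) or ((x of jar_f_mid in the frame of tub between -0.076 and 0.076 m and y of jar_f_mid in the frame of tub between -0.111 and 0.111 m and z of jar_f_mid in the frame of tub between 0 and 0.12 m) and linear speed of jar_f above 0.4 m/s and distance between the grasp point and jar_f_mid below 0.15 m)).
It fails at once if a held jar is pressed into the box or tub with over 80 N ((contact force between jar_a and crate above 80 N and contact force between the fingers and jar_a above 5 N) or (contact force between jar_a and tub above 80 N and contact force between the fingers and jar_a above 5 N) or (contact force between jar_b and crate above 80 N and contact force between the fingers and jar_b above 5 N) or (contact force between jar_b and tub above 80 N and contact force between the fingers and jar_b above 5 N) or (contact force between jar_c and crate above 80 N and contact force between the fingers and jar_c above 5 N) or (contact force between jar_c and tub above 80 N and contact force between the fingers and jar_c above 5 N) or (contact force between jar_d and crate above 80 N and contact force between the fingers and jar_d above 5 N) or (contact force between jar_d and tub above 80 N and contact force between the fingers and jar_d above 5 N) or (contact force between jar_e and crate above 80 N and contact force between the fingers and jar_e above 5 N) or (contact force between jar_e and tub above 80 N and contact force between the fingers and jar_e above 5 N) or (contact force between jar_f and crate above 80 N and contact force between the fingers and jar_f above 5 N) or (contact force between jar_f and tub above 80 N and contact force between the fingers and jar_f above 5 N)).
It fails at once if the ink stone or the water bowl is moved by more than 2 cm (distance of any of inkstone_mid, water_bowl_mid from where it was at the start of the episode above 0.02 m).
Of jar_a, jar_b, jar_c, jar_d, jar_e, jar_f only 4 to 6 are there at a start; the rules pass over those that are not, and their reading is None.
At some moment in a run one of jar_a, jar_b, jar_c, jar_d, jar_e, jar_f may be knocked a few centimetres aside while the robot is not near it.
It also fails if it takes over 210 s, if anything falls off the work surface, if the arm or the gripper's body presses on something with over 40 N, if the wrist force passes 120 N, or if a joint passes its speed limit or range.

## Robot

A 6-joint arm with a two-finger parallel gripper is mounted at the origin on the work surface. World frame = base frame: x ahead of the robot, y to its left, z up, the work surface at z = 0. Lengths are in m, angles in rad, forces in N, time in s.
With the tool pointing down it reaches from about 0.25 to 0.775 m from the base axis. Payload 8.9 kg.
Tool frame: the origin (TCP) lies at the very end of the fingers, on their centre line; the grasp point (between the pads) lies 19 mm behind it; z points along the fingers, y is the line along which they close (so a half turn about z gives the same grasp; the last joint's range is limited). The gripper opens to 85 mm and grips with 20 to 120 N. Pads are 22 mm wide; open, the fingers measure 114 mm over their backs; the gripper's body (76 mm by 85 mm) begins 54 mm behind the grasp point. The pads swing forward as they close: fully open they stand 13 mm farther back than shut.
Start: joints at [-1.274, 0.291, -0.153, 1.127, 0, 1.431], TCP at [0.222, -0.476, 0.231] pointing down, gripper open.
Joint ranges: [-2.52, 2.52], [-0.91, 1.74], [-1.3, 1.37], [-1.96, 2.02], [-1.52, 1.47], [-3.14, 3.14]. Speed limits (rad/s): [2.22, 2.22, 2.79, 3.14, 3.14, 3.14].

## Interface

Orientations are given as a unit quaternion [x, y, z, w].
In Python, from bench import bot gives the robot as it stands.
- The arm moves only by the tool drive_tool, never from a script. Its argument "plan" is a list of rows, each a list of 3 entries, a list of its own where there are three numbers: the opening in per cent of the stroke, from 0 (shut) to 100 (fully open), then the shift along the tool's x, y, z in mm, then the turn, a rotation vector about the tool's x, y, z in degrees. A call has exactly 5 rows; each row is the pose to reach, as a shift and turn from the pose commanded when the call began, along the tool's axes at that moment; what a row does not reach only later rows make up. A row lasts 1/12 s, in which the tool goes at most 41.7 mm and 7.16 degrees, less where a joint would pass 70% of its speed; a pose out of reach is approached as far as the arm can. A call with a gripper value outside its range is refused whole. The fingers move at their own pace and stop on an object; the grip force is fixed at half the most. Time passes only in rows, so rows that repeat a pose let the fingers close, or fill a call up. It gives the time, the measured TCP pose, the force, the opening and the grip force at its end, in the units of the state.
- bot.state(): the state, without advancing time (a new reading comes with each control period).
- bot.read_camera(name): name is "side" or "top"; returns a dict with "frame" (384x512x3 uint8, red, green, blue), "camera_matrix" (3x3 intrinsics, pixels), "k1" (the pictures are not rectified: a ray, as slopes to the right and down, at radius r is drawn at 1 + k1 r^2 times it, then the intrinsics apply), "origin" and "orientation" of the camera in the world. Camera axes: x right, y up, looking along -z (the intrinsics and any distortion apply to the point x, -y, -z); pixel columns grow to the right and rows downward; lengths in m; the calibration is good to about 2 mm. A picture is of the moment at which its call begins. There is no depth.
- bot.sign_off(): hands the job in; it is judged then, once.
The state is a dict: "time": time; "joint_pos": joint angles; "dq": joint speeds; "joint_efforts": joint torques, N m; "eef_pos": TCP position; "orientation": TCP orientation; "contact_force": force on the tool from outside, world axes, zero at the start; "wrist_torque": the same for the moment, N m; "width": opening from 0.0 (shut) to 1.0 (fully open); "grasp_force": force on a finger pad.
Only numpy, scipy, OpenCV 4.12 (cv2) and the standard library are available. Lean on these libraries where they do the work, as an engineer would, in place of code of your own. Each camera call takes 0.05 s, during which the arm holds its last target. There are 200 camera calls.

## Working session

There is one attempt and no reset: what is moved stays moved. The work goes in short steps, Python scripts to look and compute and a tool call to move; the robot and the scene stay as the last step left them, time stands still between calls to the robot, and variables do not carry over. Pictures are saved under pics/ and viewed, at most 14 in all, crops included, and the job is handed in when it is done.

Besides the shell and the picture viewer there is one more tool, called after ">>>" by a JSON object that holds its "api" and its "payload", one argument or row to a line. drive_tool: Moves the arm, as the interface text tells. Its arguments: {"type":"object","properties":{"plan":{"type":"array"}},"required":["plan"]}

```bash
ls; mkdir -p pics
cat > h.py <<'E'
import numpy as np, cv2
from scipy.spatial.transform import Rotation as R
from bench import bot
def cam(n):
    c=bot.read_camera(n); c={k:(np.array(v) if not np.isscalar(v) else v) for k,v in c.items()}
    return c
def ray(c,uv):
    uv=np.array(uv,float).reshape(-1,1,2)
    p=cv2.undistortPoints(uv,c['camera_matrix'].astype(float),np.array([c['k1'],0,0,0.]))[:,0]
    d=np.c_[p[:,0],-p[:,1],-np.ones(len(p))]
    o=c['orientation']; M=R.from_quat(o).as_matrix() if o.size==4 else o
    return d@M.T
def onz(c,uv,z):
    d=ray(c,uv); return c['origin']+d*((z-c['origin'][2])/d[:,2])[:,None]
def save(c,n): cv2.imwrite('pics/'+n,c['frame'][:,:,::-1])
E
python3 - <<'E'
from h import *
s=bot.state(); print(s)
for n in('top','side'):
    c=cam(n); save(c,n+'0.png'); print(n,c['origin'],c['orientation'],c['camera_matrix'],c['k1'])
    np.save(n+'0.npy',c,allow_pickle=True)
E
```

```text
pics
{'time': 0.0, 'joint_pos': array([-1.27428889e+00,  2.91262832e-01, -1.54154536e-01,  1.12669873e+00,
       -2.32203538e-05,  1.43150459e+00]), 'dq': array([-0.00097783,  0.00029553, -0.00128672,  0.00086295, -0.00040897,
       -0.00092149]), 'joint_efforts': array([ 5.29751123e-04, -5.37140751e+01,  3.31368220e+01,  1.57056801e-02,
       -2.61555542e-04,  3.45713474e-06]), 'eef_pos': array([ 0.22148748, -0.47549124,  0.23073085]), 'orientation': array([ 9.76353454e-01,  2.16179317e-01, -6.33931376e-05, -6.56936592e-04]), 'contact_force': array([-0.11862254, -0.13213623,  0.89284815]), 'wrist_torque': array([-0.04744145,  0.00917243,  0.0150564 ]), 'grasp_force': 0.0, 'width': 0.9989207243786075}
top [ 0.45265835 -0.01839421  1.01513713] [ 0.06416975 -0.05515252 -0.69817574  0.71090863] [[424.85620469   0.         261.00023922]
 [  0.         424.85620469 189.87774963]
 [  0.           0.           1.        ]] -0.09444015624595993
side [0.30306787 0.77939621 0.57117045] [-0.09044072  0.49809414  0.84542954 -0.17021044] [[429.13662767   0.         259.12554378]
 [  0.         429.13662767 194.80955064]
 [  0.           0.           1.        ]] -0.14729917178007104
```

View pics/top0.png

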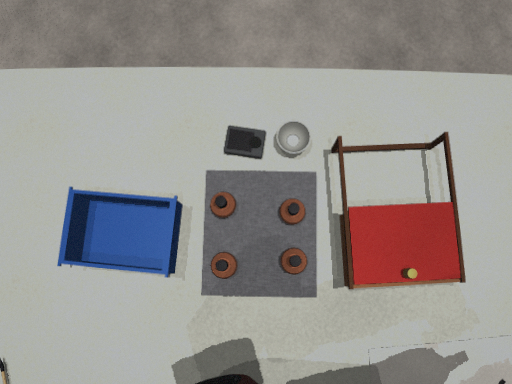

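View pics/side0.png

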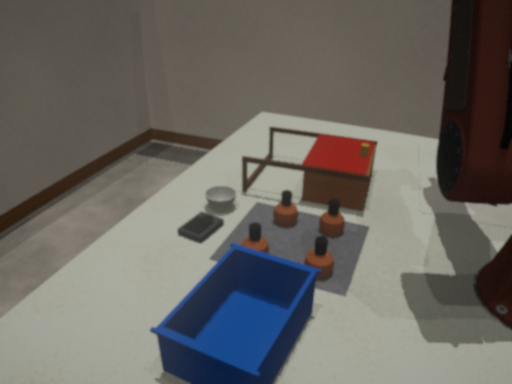

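```bash
cat >> h.py <<'E'
def blobs(m,lo,hi):
    n,l,s,c=cv2.connectedComponentsWithStats(m.astype(np.uint8))
    return [(c[i],s[i],l==i) for i in range(1,n) if lo<=s[i,4]<=hi]
def jars(c,lo=60):
    """cap centres: dark blobs enclosed in terracotta blob (top view)"""
    f=c['frame'].astype(int); r,g,b=f[...,0],f[...,1],f[...,2]
    dark=(f.max(2)<42); terr=((r>70)&(r>1.6*g)&(r>1.6*b)&(g>b*0.9)&(g>25)&(r<190)).astype(np.uint8)
    near=cv2.dilate(terr,np.ones((7,7)))
    out=[]
    for q,s,mk in blobs(dark,40,350):
        if near[mk].mean()>.6: out.append((q,s[4],onz(c,q,.068)[0]))
    return out
E
python3 - <<'E'
from h import *
np.set_printoptions(precision=4,suppress=True)
c=np.load('top0.npy',allow_pickle=True).item()
for q,a,p in jars(c): print('jar',q,a,p)
h=cv2.cvtColor(c['frame'],cv2.COLOR_RGB2HSV); H,S,V=h[...,0],h[...,1],h[...,2]
def quad(m,z,n):
    q,s,mk=max(blobs(m,300,1e6),key=lambda t:t[1][4])
    rc=cv2.minAreaRect(np.argwhere(mk)[:,::-1].astype(np.float32)); b=cv2.boxPoints(rc)
    p=onz(c,b,z); e=[p[1]-p[0],p[2]-p[1]]
    print(n,b.tolist(),'\n',p,'\ncentre',p.mean(0),[ (np.linalg.norm(x),np.degrees(np.arctan2(x[1],x[0]))) for x in e])
    hull=cv2.approxPolyDP(cv2.convexHull(np.argwhere(mk)[:,::-1].astype(np.int32)),6,True)[:,0]; print(n,'hull',hull.tolist(),onz(c,hull,z))
quad((H>110)&(H<130)&(S>120)&(V>60),.098,'tub')
quad(((H<4)|(H>176))&(S>200)&(V>120),.106,'lid')
for q,s,mk in blobs((H>18)&(H<34)&(S>110)&(V>100),30,400): print('knob',q,s,onz(c,q,.13))
E
```

```text
Traceback (most recent call last):
ValueError: max() iterable argument is empty
```

Run:
```python
from h import *
c=np.load('top0.npy',allow_pickle=True).item(); f=c['frame']; h=cv2.cvtColor(f,cv2.COLOR_RGB2HSV)
for n,(u,v) in dict(tubfloor=(120,230),rim=(120,195),rim2=(68,230),lid=(400,240),knob=(411,273),cap=(221,202),terr=(228,209),terr2=(290,218),cap2=(293,209),felt=(255,240),table=(300,340),runner=(345,200),box=(400,284)).items(): print(n,f[v,u],h[v,u])
```

```text
tubfloor [ 49  87 157] [109 175 157]
rim [ 49  86 153] [109 173 153]
rim2 [ 39  70 124] [109 175 124]
lid [158  46  42] [  1 187 158]
knob [175 169  94] [ 28 118 175]
cap [47 46 47] [150   5  47]
terr [123  74  53] [  9 145 123]
terr2 [121  75  56] [  9 137 121]
cap2 [52 51 54] [130  14  54]
felt [97 96 97] [150   3  97]
table [174 175 163] [ 33  17 175]
runner [80 55 40] [ 11 128  80]
box [138  94  64] [ 12 137 138]
```

```bash
python3 - <<'E'
s=open('h.py').read()
s=s.replace("dark=(f.max(2)<42); terr=((r>70)&(r>1.6*g)&(r>1.6*b)&(g>b*0.9)&(g>25)&(r<190)).astype(np.uint8)","dark=(f.max(2)<68)&(f.max(2)-f.min(2)<16); terr=((r>60)&(r>1.4*g)&(r>1.7*b)&(g>1.1*b)).astype(np.uint8)")
open('h.py','w').write(s)
E
cat > m.py <<'E'
from h import *
np.set_printoptions(precision=4,suppress=True)
c=np.load('top0.npy',allow_pickle=True).item()
for q,a,p in jars(c): print('jar',q,a,p)
h=cv2.cvtColor(c['frame'],cv2.COLOR_RGB2HSV); H,S,V=[h[...,i].astype(int) for i in range(3)]
def quad(m,z,n):
    q,s,mk=max(blobs(m,300,1e6),key=lambda t:t[1][4])
    hull=cv2.approxPolyDP(cv2.convexHull(np.argwhere(mk)[:,::-1].astype(np.int32)),5,True)[:,0]
    p=onz(c,hull,z); e=np.roll(p,-1,0)-p
    print(n,'\n',np.c_[hull,p,np.linalg.norm(e,axis=1),np.degrees(np.arctan2(e[:,1],e[:,0]))],p.mean(0))
quad((H>100)&(H<118)&(S>120)&(V>60),.098,'tub')
quad(((H<5)|(H>176))&(S>150)&(V>100),.106,'lid')
for q,s,mk in blobs((H>20)&(H<34)&(S>80)&(V>100),30,400): print('knob',q,s,onz(c,q,.13))
E
python3 m.py
```

```text
jar [220.5673 201.4615] 104 [0.586 0.086 0.068]
jar [293.1  208.65] 100 [ 0.5726 -0.0776  0.068 ]
jar [281.6585 217.2195] 41 [ 0.5529 -0.0521  0.068 ]
jar [281.4    261.7333] 45 [ 0.4543 -0.0527  0.068 ]
jar [294.9263 260.5474] 95 [ 0.4574 -0.0825  0.068 ]
jar [221.3689 265.0485] 103 [0.4444 0.0795 0.068 ]
tub 
 [[ 181.      205.        0.5724    0.1693    0.098     0.1555  171.456 ]
 [ 167.      276.        0.4186    0.1924    0.098     0.2448   86.3221]
 [  58.      265.        0.4343    0.4367    0.098     0.1743   -4.0231]
 [  70.      187.        0.6082    0.4245    0.098     0.2436  -93.7805]
 [ 176.      196.        0.5921    0.1814    0.098     0.0231 -148.5045]] [0.5251 0.2809 0.098 ]
lid 
 [[ 459.      277.        0.4258   -0.4325    0.106     0.228    93.457 ]
 [ 354.      283.        0.412    -0.2049    0.106     0.1594    3.1997]
 [ 349.      208.        0.5712   -0.196     0.106     0.2292  -85.8347]
 [ 452.      202.        0.5878   -0.4246    0.106     0.1622 -177.1883]] [ 0.4992 -0.3145  0.106 ]
knob [411.7761 272.9552] [408 269   9   9  67] [[ 0.4345 -0.3209  0.13  ]]
```

>>> {"api": "drive_tool", "payload": {
  "plan": [
    [100,[26,-5,0],[0,0,-6.5]],
    [100,[52,-10,0],[0,0,-13]],
    [100,[78,-15,0],[0,0,-19.5]],
    [100,[104,-20,0],[0,0,-26]],
    [100,[130,-25,0],[0,0,-32.5]]
  ]
}}

```text
time: 0.52
eef_pos: [0.3296, -0.3974, 0.231]
orientation: [0.876, 0.483, -0.0, -0.0]
contact_force: [0.5, 0.3, -1.1]
width: 0.999
grasp_force: 0.0
```

>>> {"api": "drive_tool", "payload": {
  "plan": [
    [100,[25,9,0],[0,0,-6.5]],
    [100,[50,18,0],[0,0,-13]],
    [100,[75,27,5],[0,0,-19.5]],
    [100,[100,36,10],[0,0,-26]],
    [100,[122,46,20],[0,0,-32.5]]
  ]
}}

```text
time: 0.93
eef_pos: [0.4345, -0.3192, 0.2116]
orientation: [0.705, 0.709, 0.0, 0.0]
contact_force: [0.3, 0.0, 0.5]
width: 1.002
grasp_force: 0.0
```

Run:
```python
from h import *
np.set_printoptions(precision=4,suppress=True)
c=np.load('top0.npy',allow_pickle=True).item()
h=cv2.cvtColor(c['frame'],cv2.COLOR_RGB2HSV); H,S,V=[h[...,i].astype(int) for i in range(3)]
m=(H<20)&(S>85)&(V<175)&(V>40); m[:,:322]=0; m[:125]=0; m[295:]=0
q,s,mk=max(blobs(m,200,1e6),key=lambda t:t[1][4])
hull=cv2.approxPolyDP(cv2.convexHull(np.argwhere(mk)[:,::-1].astype(np.int32)),4,True)[:,0]
print(np.c_[hull,onz(c,hull,.105)])
cv2.imwrite('pics/box.png',cv2.resize(c['frame'][120:300,320:480,::-1],None,fx=3.2,fy=3.2,interpolation=cv2.INTER_CUBIC))
```

```text
[[464.     281.       0.4173  -0.4438   0.105 ]
 [345.     285.       0.4076  -0.186    0.105 ]
 [335.     151.       0.6978  -0.1672   0.105 ]
 [339.     136.       0.7325  -0.1767   0.105 ]
 [447.     132.       0.7478  -0.4233   0.105 ]]
```

View pics/box.png

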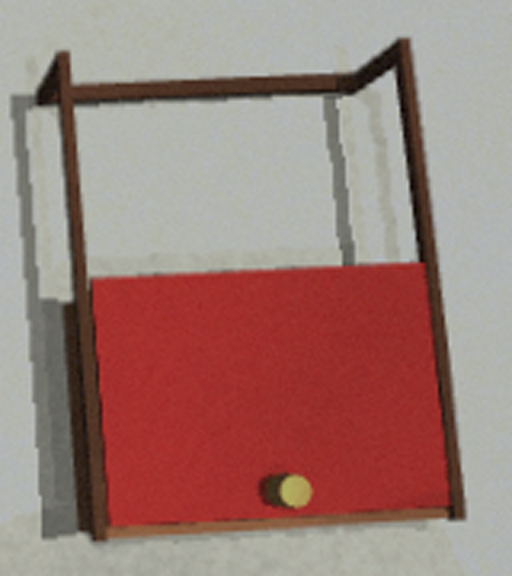

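>>> {"api": "drive_tool", "payload": {
  "plan": [
    [100,[0,0,30],[0,0,0]],
    [100,[0,0,60],[0,0,0]],
    [100,[0,0,85],[0,0,0]],
    [100,[0,0,98],[0,0,0]],
    [40,[0,0,98],[0,0,0]]
  ]
}}

```text
time: 1.35
eef_pos: [0.4315, -0.3184, 0.1101]
orientation: [0.707, 0.707, -0.0, -0.003]
contact_force: [-0.2, 1.4, 0.2]
width: 0.885
grasp_force: 0.0
```

>>> {"api": "drive_tool", "payload": {
  "plan": [
    [10,[0,0,0],[0,0,0]],
    [0,[0,0,0],[0,0,0]],
    [0,[0,0,0],[0,0,0]],
    [0,[0,0,0],[0,0,0]],
    [0,[0,0,0],[0,0,0]]
  ]
}}

```text
time: 1.77
eef_pos: [0.434, -0.3209, 0.1146]
orientation: [0.707, 0.707, 0.0, 0.001]
contact_force: [-0.3, 1.0, 5.1]
width: 0.232
grasp_force: 58.4
```

>>> {"api": "drive_tool", "payload": {
  "plan": [
    [0,[0,10,0],[0,0,0]],
    [0,[2,35,0],[0,0,0]],
    [0,[3,65,0],[0,0,0]],
    [0,[5,95,0],[0,0,0]],
    [0,[6,115,0],[0,0,0]]
  ]
}}

```text
time: 2.18
eef_pos: [0.5507, -0.3135, 0.1146]
orientation: [0.707, 0.707, 0.001, 0.001]
contact_force: [-2.4, 4.7, 11.3]
width: 0.235
grasp_force: 59.6
```

>>> {"api": "drive_tool", "payload": {
  "plan": [
    [0,[0,10,0],[0,0,0]],
    [0,[1,20,0],[0,0,0]],
    [0,[2,28,0],[0,0,0]],
    [0,[2,34,0],[0,0,0]],
    [0,[2,34,0],[0,0,0]]
  ]
}}

```text
time: 2.6
eef_pos: [0.584, -0.3114, 0.1146]
orientation: [0.707, 0.707, 0.001, 0.001]
contact_force: [0.8, 4.9, 7.3]
width: 0.234
grasp_force: 59.3
```

>>> {"api": "drive_tool", "payload": {
  "plan": [
    [0,[0,2,0],[0,0,0]],
    [0,[0,4,0],[0,0,0]],
    [0,[0,4,0],[0,0,0]],
    [0,[0,4,0],[0,0,0]],
    [0,[0,4,0],[0,0,0]]
  ]
}}

```text
time: 3.02
eef_pos: [0.5871, -0.3112, 0.1147]
orientation: [0.707, 0.707, 0.001, 0.0]
contact_force: [-0.2, 6.4, 7.5]
width: 0.238
grasp_force: 59.2
```

>>> {"api": "drive_tool", "payload": {
  "plan": [
    [60,[0,0,0],[0,0,0]],
    [100,[0,0,0],[0,0,0]],
    [100,[0,0,0],[0,0,0]],
    [100,[0,0,-30],[0,0,0]],
    [100,[0,0,-65],[0,0,0]]
  ]
}}

```text
time: 3.43
eef_pos: [0.5846, -0.3115, 0.1764]
orientation: [0.707, 0.707, -0.001, -0.003]
contact_force: [0.7, -1.2, -0.7]
width: 0.923
grasp_force: 0.0
```

>>> {"api": "drive_tool", "payload": {
  "plan": [
    [100,[0,-40,-20],[0,0,0]],
    [100,[0,-80,-50],[0,0,0]],
    [100,[0,-120,-50],[0,0,0]],
    [100,[0,-160,-50],[0,0,0]],
    [100,[0,-200,-50],[0,0,0]]
  ]
}}

```text
time: 3.85
eef_pos: [0.3893, -0.3124, 0.229]
orientation: [0.707, 0.707, -0.0, 0.001]
contact_force: [-0.9, -1.2, 0.5]
width: 0.998
grasp_force: 0.0
```

```bash
cat > look.py <<'E'
import sys
from h import *
np.set_printoptions(precision=4,suppress=True)
c=cam('top'); n=sys.argv[1]; save(c,n+'.png'); np.save('last.npy',c,allow_pickle=True)
for q,a,p in jars(c): print('jar',q,a,p)
h=cv2.cvtColor(c['frame'],cv2.COLOR_RGB2HSV); H,S,V=[h[...,i].astype(int) for i in range(3)]
for q,s,mk in blobs(((H<5)|(H>176))&(S>150)&(V>100),1000,1e6):
    hull=cv2.approxPolyDP(cv2.convexHull(np.argwhere(mk)[:,::-1].astype(np.int32)),5,True)[:,0]; print('lid',onz(c,hull,.106)[:,:2].tolist())
for q,s,mk in blobs((H>20)&(H<34)&(S>80)&(V>100),30,120): print('knob',q,onz(c,q,.13))
s=bot.state(); print(s['time'],s['eef_pos'],s['contact_force'])
E
python3 look.py a1
```

```text
jar [220.5534 201.5437] 103 [0.5859 0.086  0.068 ]
jar [293.1515 208.6263] 99 [ 0.5727 -0.0777  0.068 ]
jar [294.8936 260.5957] 94 [ 0.4573 -0.0824  0.068 ]
jar [221.3689 265.0485] 103 [0.4444 0.0795 0.068 ]
lid [[0.5768064943422979, -0.4262505119836141], [0.560329554856764, -0.19588409076444493], [0.7231293107353333, -0.18527656498491668], [0.7401133258574579, -0.4130877386436862]]
knob [404.6333 200.45  ] [[ 0.586  -0.3105  0.13  ]]
3.9 [ 0.3822 -0.3103  0.2279] [-3.9475  0.9254  0.2582]
```

View pics/a1.png

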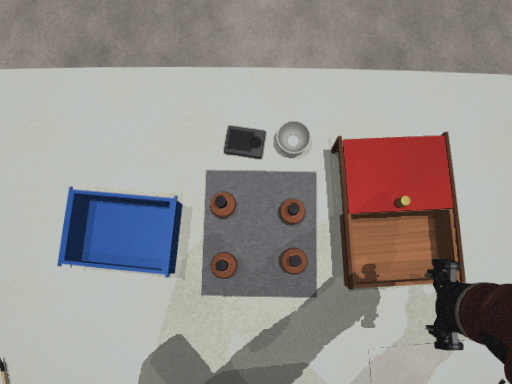

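>>> {"api": "drive_tool", "payload": {
  "plan": [
    [100,[38,12,0],[0,0,0]],
    [100,[76,24,0],[0,0,0]],
    [100,[114,38,0],[0,0,0]],
    [100,[152,50,0],[0,0,0]],
    [100,[190,62,10],[0,0,0]]
  ]
}}

```text
time: 4.32
eef_pos: [0.4542, -0.1213, 0.2199]
orientation: [0.708, 0.707, 0.001, 0.002]
contact_force: [1.0, -1.2, 0.3]
width: 0.998
grasp_force: 0.0
```

>>> {"api": "drive_tool", "payload": {
  "plan": [
    [100,[25,6,10],[0,0,0]],
    [100,[39,11,30],[0,0,0]],
    [100,[39,11,60],[0,0,0]],
    [100,[39,11,85],[0,0,0]],
    [100,[39,11,85],[0,0,0]]
  ]
}}

```text
time: 4.73
eef_pos: [0.4613, -0.0821, 0.1297]
orientation: [0.707, 0.707, -0.001, -0.003]
contact_force: [-0.7, 0.9, -0.2]
width: 0.999
grasp_force: 0.0
```

>>> {"api": "drive_tool", "payload": {
  "plan": [
    [100,[0,-2,25],[0,0,0]],
    [100,[0,-2,50],[0,0,0]],
    [100,[0,-2,72],[0,0,0]],
    [100,[0,-2,80],[0,0,0]],
    [50,[0,-2,80],[0,0,0]]
  ]
}}

```text
time: 5.15
eef_pos: [0.4613, -0.0834, 0.0528]
orientation: [0.708, 0.707, -0.001, -0.001]
contact_force: [0.3, 0.9, -0.3]
width: 0.886
grasp_force: 0.0
```

>>> {"api": "drive_tool", "payload": {
  "plan": [
    [20,[0,0,0],[0,0,0]],
    [0,[0,0,0],[0,0,0]],
    [0,[0,0,0],[0,0,0]],
    [0,[0,0,0],[0,0,0]],
    [0,[0,0,0],[0,0,0]]
  ]
}}

```text
time: 5.57
eef_pos: [0.462, -0.0835, 0.0542]
orientation: [0.707, 0.707, -0.0, 0.0]
contact_force: [-3.3, -0.3, 8.4]
width: 0.288
grasp_force: 58.0
```

>>> {"api": "drive_tool", "payload": {
  "plan": [
    [0,[0,0,-5],[0,0,0]],
    [0,[0,0,-20],[0,0,0]],
    [0,[0,0,-50],[0,0,0]],
    [0,[0,0,-80],[0,0,0]],
    [0,[0,0,-100],[0,0,0]]
  ]
}}

```text
time: 5.98
eef_pos: [0.4624, -0.0833, 0.1559]
orientation: [0.707, 0.707, 0.0, 0.001]
contact_force: [1.3, -1.6, -3.5]
width: 0.29
grasp_force: 59.7
```

>>> {"api": "drive_tool", "payload": {
  "plan": [
    [0,[0,0,-12],[0,0,0]],
    [0,[0,0,-12],[0,0,0]],
    [0,[0,0,-12],[0,0,0]],
    [0,[0,0,-12],[0,0,0]],
    [0,[0,0,-12],[0,0,0]]
  ]
}}

```text
time: 6.4
eef_pos: [0.4611, -0.083, 0.1641]
orientation: [0.707, 0.707, -0.0, -0.001]
contact_force: [-1.4, -0.5, -4.6]
width: 0.287
grasp_force: 60.0
```

>>> {"api": "drive_tool", "payload": {
  "plan": [
    [0,[-20,2,-10],[0,0,0]],
    [0,[-55,5,-18],[0,0,0]],
    [0,[-93,8,-18],[0,0,0]],
    [0,[-131,11,-18],[0,0,0]],
    [0,[-169,14,-18],[0,0,0]]
  ]
}}

```text
time: 6.82
eef_pos: [0.4754, -0.2537, 0.1823]
orientation: [0.707, 0.707, -0.0, -0.001]
contact_force: [1.3, -0.6, -3.4]
width: 0.286
grasp_force: 59.8
```

>>> {"api": "drive_tool", "payload": {
  "plan": [
    [0,[-38,2,0],[0,0,0]],
    [0,[-76,4,0],[0,0,0]],
    [0,[-110,6,0],[0,0,0]],
    [0,[-128,7,0],[0,0,0]],
    [0,[-133,8,0],[0,0,0]]
  ]
}}

```text
time: 7.23
eef_pos: [0.483, -0.3885, 0.1814]
orientation: [0.708, 0.706, -0.0, -0.001]
contact_force: [-0.6, 0.5, -4.2]
width: 0.289
grasp_force: 59.8
```

>>> {"api": "drive_tool", "payload": {
  "plan": [
    [0,[0,0,0],[0,0,0]],
    [0,[0,0,0],[0,0,0]],
    [0,[0,0,10],[0,0,0]],
    [0,[0,0,25],[0,0,0]],
    [0,[0,0,40],[0,0,0]]
  ]
}}

```text
time: 7.65
eef_pos: [0.4841, -0.3839, 0.1426]
orientation: [0.707, 0.707, 0.0, 0.0]
contact_force: [-0.4, 0.2, -3.7]
width: 0.287
grasp_force: 59.9
```

>>> {"api": "drive_tool", "payload": {
  "plan": [
    [0,[0,0,15],[0,0,0]],
    [0,[0,0,30],[0,0,0]],
    [0,[0,0,45],[0,0,0]],
    [0,[0,0,60],[0,0,0]],
    [0,[0,0,72],[0,0,0]]
  ]
}}

```text
time: 8.07
eef_pos: [0.4835, -0.3832, 0.0696]
orientation: [0.707, 0.707, 0.0, -0.001]
contact_force: [-0.4, 0.0, -4.2]
width: 0.283
grasp_force: 59.9
```

>>> {"api": "drive_tool", "payload": {
  "plan": [
    [0,[0,0,2],[0,0,0]],
    [0,[0,0,4],[0,0,0]],
    [0,[0,0,6],[0,0,0]],
    [0,[0,0,7],[0,0,0]],
    [0,[0,0,7],[0,0,0]]
  ]
}}

```text
time: 8.48
eef_pos: [0.4841, -0.3853, 0.0647]
orientation: [0.707, 0.707, 0.0, 0.0]
contact_force: [0.3, 1.0, -4.9]
width: 0.288
grasp_force: 59.8
```

>>> {"api": "drive_tool", "payload": {
  "plan": [
    [0,[0,0,1],[0,0,0]],
    [0,[0,0,1.5],[0,0,0]],
    [0,[0,0,2],[0,0,0]],
    [0,[0,0,2],[0,0,0]],
    [0,[0,0,2],[0,0,0]]
  ]
}}

```text
time: 8.9
eef_pos: [0.4839, -0.3855, 0.0625]
orientation: [0.707, 0.707, 0.0, 0.0]
contact_force: [-0.9, -0.9, -2.8]
width: 0.287
grasp_force: 60.2
```

>>> {"api": "drive_tool", "payload": {
  "plan": [
    [0,[0,0,0.5],[0,0,0]],
    [0,[0,0,1],[0,0,0]],
    [0,[0,0,1.5],[0,0,0]],
    [0,[0,0,1.5],[0,0,0]],
    [0,[0,0,1.5],[0,0,0]]
  ]
}}

```text
time: 9.32
eef_pos: [0.4839, -0.3858, 0.0623]
orientation: [0.707, 0.707, -0.0, 0.001]
contact_force: [-4.2, 1.7, 11.2]
width: 0.286
grasp_force: 61.6
```

>>> {"api": "drive_tool", "payload": {
  "plan": [
    [30,[0,0,0],[0,0,0]],
    [60,[0,0,0],[0,0,0]],
    [60,[0,0,0],[0,0,0]],
    [60,[0,0,-5],[0,0,0]],
    [60,[0,0,-20],[0,0,0]]
  ]
}}

```text
time: 9.73
eef_pos: [0.4829, -0.3842, 0.0793]
orientation: [0.707, 0.707, 0.0, -0.002]
contact_force: [-0.8, -0.5, 0.2]
width: 0.6
grasp_force: 0.0
```

>>> {"api": "drive_tool", "payload": {
  "plan": [
    [60,[0,0,-35],[0,0,0]],
    [60,[0,0,-75],[0,0,0]],
    [80,[20,0,-110],[0,0,0]],
    [100,[55,0,-120],[0,0,0]],
    [100,[95,0,-120],[0,0,0]]
  ]
}}

```text
time: 10.15
eef_pos: [0.4856, -0.2919, 0.2046]
orientation: [0.708, 0.706, 0.0, 0.004]
contact_force: [1.8, 0.4, 0.2]
width: 0.987
grasp_force: 0.0
```

>>> {"api": "drive_tool", "payload": {
  "plan": [
    [100,[39,12,0],[0,0,0]],
    [100,[78,24,0],[0,0,0]],
    [100,[116,36,0],[0,0,0]],
    [100,[140,44,0],[0,0,0]],
    [100,[140,44,0],[0,0,0]]
  ]
}}

```text
time: 10.57
eef_pos: [0.5291, -0.1458, 0.2013]
orientation: [0.706, 0.709, 0.001, -0.0]
contact_force: [-0.1, -0.5, 0.4]
width: 0.999
grasp_force: 0.0
```

```bash
python3 look.py a2
```

```text
jar [220.4646 201.5354] 99 [0.5859 0.0862 0.068 ]
jar [293.3021 208.5938] 96 [ 0.5727 -0.078   0.068 ]
jar [295.9412 222.0392] 51 [ 0.5426 -0.0841  0.068 ]
jar [236.2267 269.4667] 75 [0.4355 0.0464 0.068 ]
jar [221.44 265.13] 100 [0.4443 0.0793 0.068 ]
10.6167 [ 0.5286 -0.148   0.2012] [-0.273  -0.6375 -0.2718]
```

>>> {"api": "drive_tool", "payload": {
  "plan": [
    [100,[35,22,10],[0,0,0]],
    [100,[65,42,20],[0,0,0]],
    [100,[70,45,45],[0,0,0]],
    [100,[70,45,70],[0,0,0]],
    [100,[70,45,80],[0,0,0]]
  ]
}}

```text
time: 11.03
eef_pos: [0.5716, -0.0801, 0.1179]
orientation: [0.707, 0.707, -0.001, -0.001]
contact_force: [-1.2, 0.4, -1.5]
width: 0.999
grasp_force: 0.0
```

>>> {"api": "drive_tool", "payload": {
  "plan": [
    [100,[0,0,20],[0,0,0]],
    [100,[0,0,42],[0,0,0]],
    [100,[0,0,60],[0,0,0]],
    [100,[0,0,66],[0,0,0]],
    [50,[0,0,66],[0,0,0]]
  ]
}}

```text
time: 11.45
eef_pos: [0.5719, -0.081, 0.0539]
orientation: [0.708, 0.706, -0.001, -0.001]
contact_force: [-0.3, 0.2, 0.5]
width: 0.884
grasp_force: 0.0
```

>>> {"api": "drive_tool", "payload": {
  "plan": [
    [20,[0,0,0],[0,0,0]],
    [0,[0,0,0],[0,0,0]],
    [0,[0,0,0],[0,0,0]],
    [0,[0,0,0],[0,0,0]],
    [0,[0,0,0],[0,0,0]]
  ]
}}

```text
time: 11.87
eef_pos: [0.5739, -0.0806, 0.056]
orientation: [0.707, 0.707, 0.001, 0.001]
contact_force: [-0.0, -0.2, 5.5]
width: 0.286
grasp_force: 58.5
```

>>> {"api": "drive_tool", "payload": {
  "plan": [
    [0,[0,0,-5],[0,0,0]],
    [0,[0,0,-20],[0,0,0]],
    [0,[0,0,-50],[0,0,0]],
    [0,[0,0,-80],[0,0,0]],
    [0,[0,0,-100],[0,0,0]]
  ]
}}

```text
time: 12.28
eef_pos: [0.5733, -0.0803, 0.1575]
orientation: [0.707, 0.707, 0.0, 0.001]
contact_force: [1.6, -0.5, -4.1]
width: 0.283
grasp_force: 59.8
```

>>> {"api": "drive_tool", "payload": {
  "plan": [
    [0,[0,0,-20],[0,0,0]],
    [0,[0,0,-28],[0,0,0]],
    [0,[0,0,-28],[0,0,0]],
    [0,[0,0,-28],[0,0,0]],
    [0,[0,0,-28],[0,0,0]]
  ]
}}

```text
time: 12.7
eef_pos: [0.5721, -0.0801, 0.1813]
orientation: [0.707, 0.707, -0.001, -0.001]
contact_force: [-0.1, -0.8, -4.0]
width: 0.281
grasp_force: 59.8
```

>>> {"api": "drive_tool", "payload": {
  "plan": [
    [0,[-15,-20,0],[0,0,0]],
    [0,[-45,-45,0],[0,0,0]],
    [0,[-75,-70,0],[0,0,0]],
    [0,[-110,-90,0],[0,0,0]],
    [0,[-145,-94,0],[0,0,0]]
  ]
}}

```text
time: 13.12
eef_pos: [0.4749, -0.2251, 0.1813]
orientation: [0.707, 0.707, -0.001, -0.002]
contact_force: [1.9, 0.1, -4.7]
width: 0.287
grasp_force: 60.2
```

>>> {"api": "drive_tool", "payload": {
  "plan": [
    [0,[-35,0,0],[0,0,0]],
    [0,[-65,0,0],[0,0,0]],
    [0,[-83,0,0],[0,0,0]],
    [0,[-90,0,0],[0,0,0]],
    [0,[-90,0,0],[0,0,0]]
  ]
}}

```text
time: 13.53
eef_pos: [0.4781, -0.3163, 0.1812]
orientation: [0.708, 0.706, -0.0, -0.001]
contact_force: [0.6, 0.1, -3.2]
width: 0.282
grasp_force: 60.2
```

>>> {"api": "drive_tool", "payload": {
  "plan": [
    [0,[0,0,10],[0,0,0]],
    [0,[0,0,25],[0,0,0]],
    [0,[0,0,40],[0,0,0]],
    [0,[0,0,55],[0,0,0]],
    [0,[0,0,65],[0,0,0]]
  ]
}}

```text
time: 13.95
eef_pos: [0.4781, -0.3128, 0.1155]
orientation: [0.707, 0.708, 0.0, -0.002]
contact_force: [0.0, 0.1, -4.0]
width: 0.285
grasp_force: 60.2
```

>>> {"api": "drive_tool", "payload": {
  "plan": [
    [0,[0,0,12],[0,0,0]],
    [0,[0,0,24],[0,0,0]],
    [0,[0,0,36],[0,0,0]],
    [0,[0,0,44],[0,0,0]],
    [0,[0,0,47],[0,0,0]]
  ]
}}

```text
time: 14.37
eef_pos: [0.4782, -0.3137, 0.0692]
orientation: [0.707, 0.707, -0.0, -0.001]
contact_force: [0.2, 0.5, -4.1]
width: 0.279
grasp_force: 60.2
```

>>> {"api": "drive_tool", "payload": {
  "plan": [
    [0,[0,0,1],[0,0,0]],
    [0,[0,0,2],[0,0,0]],
    [0,[0,0,3],[0,0,0]],
    [0,[0,0,4],[0,0,0]],
    [0,[0,0,4],[0,0,0]]
  ]
}}

```text
time: 14.78
eef_pos: [0.479, -0.3154, 0.067]
orientation: [0.707, 0.707, 0.0, 0.0]
contact_force: [0.5, 0.2, -3.9]
width: 0.28
grasp_force: 60.2
```

>>> {"api": "drive_tool", "payload": {
  "plan": [
    [0,[0,0,0.5],[0,0,0]],
    [0,[0,0,1],[0,0,0]],
    [0,[0,0,1],[0,0,0]],
    [0,[0,0,1],[0,0,0]],
    [0,[0,0,1],[0,0,0]]
  ]
}}

```text
time: 15.2
eef_pos: [0.4789, -0.3153, 0.0658]
orientation: [0.707, 0.707, 0.0, 0.0]
contact_force: [-0.8, -0.0, -4.1]
width: 0.282
grasp_force: 60.2
```

>>> {"api": "drive_tool", "payload": {
  "plan": [
    [0,[0,0,0.5],[0,0,0]],
    [0,[0,0,1],[0,0,0]],
    [0,[0,0,1.5],[0,0,0]],
    [0,[0,0,2],[0,0,0]],
    [0,[0,0,2],[0,0,0]]
  ]
}}

```text
time: 15.62
eef_pos: [0.4789, -0.3153, 0.0641]
orientation: [0.707, 0.707, 0.0, 0.0]
contact_force: [-0.9, 0.6, 0.8]
width: 0.284
grasp_force: 61.0
```

>>> {"api": "drive_tool", "payload": {
  "plan": [
    [0,[0,0,0.3],[0,0,0]],
    [0,[0,0,0.6],[0,0,0]],
    [0,[0,0,1],[0,0,0]],
    [0,[0,0,1],[0,0,0]],
    [0,[0,0,1],[0,0,0]]
  ]
}}

```text
time: 16.03
eef_pos: [0.4791, -0.3154, 0.064]
orientation: [0.707, 0.707, 0.0, 0.0]
contact_force: [-3.9, 2.9, 11.3]
width: 0.284
grasp_force: 62.2
```

>>> {"api": "drive_tool", "payload": {
  "plan": [
    [30,[0,0,0],[0,0,0]],
    [60,[0,0,0],[0,0,0]],
    [60,[0,0,0],[0,0,0]],
    [60,[0,0,-5],[0,0,0]],
    [60,[0,0,-20],[0,0,0]]
  ]
}}

```text
time: 16.45
eef_pos: [0.4778, -0.3144, 0.0814]
orientation: [0.707, 0.707, -0.0, -0.002]
contact_force: [0.2, 0.9, -0.3]
width: 0.598
grasp_force: 0.0
```

>>> {"api": "drive_tool", "payload": {
  "plan": [
    [60,[0,0,-35],[0,0,0]],
    [60,[0,0,-75],[0,0,0]],
    [80,[20,-5,-110],[0,0,0]],
    [100,[55,-10,-120],[0,0,0]],
    [100,[95,-15,-120],[0,0,0]]
  ]
}}

```text
time: 16.87
eef_pos: [0.4656, -0.2217, 0.2064]
orientation: [0.708, 0.706, 0.001, 0.003]
contact_force: [1.6, 0.3, -0.3]
width: 0.985
grasp_force: 0.0
```

>>> {"api": "drive_tool", "payload": {
  "plan": [
    [100,[39,-4,0],[0,0,0]],
    [100,[78,-8,0],[0,0,0]],
    [100,[117,-12,0],[0,0,0]],
    [100,[156,-16,0],[0,0,0]],
    [100,[190,-20,0],[0,0,0]]
  ]
}}

```text
time: 17.28
eef_pos: [0.4434, -0.0282, 0.2032]
orientation: [0.707, 0.707, 0.0, 0.0]
contact_force: [0.6, 0.7, -1.3]
width: 1.002
grasp_force: 0.0
```

```bash
python3 look.py a3
```

```text
jar [220.5784 201.5   ] 102 [0.586  0.0859 0.068 ]
jar [399.0709 252.3622] 127 [ 0.4783 -0.3146  0.068 ]
jar [430.8286 251.5786] 140 [ 0.4807 -0.387   0.068 ]
lid [[0.5768064943422979, -0.4262505119836141], [0.5603632633910605, -0.19805212820456494], [0.7231293107353333, -0.18527656498491668], [0.7401133258574579, -0.4130877386436862]]
knob [404.6333 200.45  ] [[ 0.586  -0.3105  0.13  ]]
17.3333 [ 0.4421 -0.0236  0.2032] [-3.8572  5.0891  0.1744]
```

View pics/a3.png

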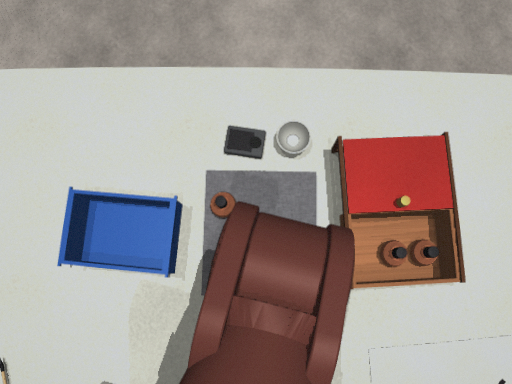

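>>> {"api": "drive_tool", "payload": {
  "plan": [
    [100,[25,30,0],[0,0,0]],
    [100,[50,60,0],[0,0,0]],
    [100,[75,92,5],[0,0,0]],
    [100,[98,124,15],[0,0,0]],
    [100,[112,142,40],[0,0,0]]
  ]
}}

```text
time: 17.75
eef_pos: [0.591, 0.0841, 0.1651]
orientation: [0.707, 0.707, 0.003, 0.002]
contact_force: [-0.1, -0.6, -0.3]
width: 1.002
grasp_force: 0.0
```

>>> {"api": "drive_tool", "payload": {
  "plan": [
    [100,[0,0,20],[0,0,0]],
    [100,[0,0,45],[0,0,0]],
    [100,[0,0,60],[0,0,0]],
    [100,[0,0,60],[0,0,0]],
    [100,[0,0,60],[0,0,0]]
  ]
}}

```text
time: 18.17
eef_pos: [0.5857, 0.0816, 0.1026]
orientation: [0.707, 0.707, -0.0, -0.0]
contact_force: [-0.7, -0.3, 1.1]
width: 1.0
grasp_force: 0.0
```

```bash
python3 look.py a4
```

```text
jar [231.0682 194.9091] 44 [0.6014 0.0627 0.068 ]
jar [430.9262 251.4918] 122 [ 0.4809 -0.3873  0.068 ]
jar [398.4146 252.4512] 82 [ 0.4781 -0.3131  0.068 ]
jar [221.4857 325.3086] 175 [0.3147 0.0753 0.068 ]
lid [[0.5768064943422979, -0.4262505119836141], [0.560329554856764, -0.19588409076444493], [0.7231293107353333, -0.18527656498491668], [0.7401133258574579, -0.4130877386436862]]
knob [404.8438 200.4062] [[ 0.5861 -0.311   0.13  ]]
18.2167 [0.5865 0.0816 0.1037] [-0.537   0.4117  0.1644]
```

>>> {"api": "drive_tool", "payload": {
  "plan": [
    [100,[4,0,15],[0,0,0]],
    [100,[4,0,35],[0,0,0]],
    [100,[4,0,48],[0,0,0]],
    [80,[4,0,49],[0,0,0]],
    [40,[4,0,49],[0,0,0]]
  ]
}}

```text
time: 18.63
eef_pos: [0.5865, 0.0855, 0.0548]
orientation: [0.707, 0.707, 0.0, 0.0]
contact_force: [0.1, 0.1, 0.6]
width: 0.75
grasp_force: 0.0
```

>>> {"api": "drive_tool", "payload": {
  "plan": [
    [20,[0,0,0],[0,0,0]],
    [0,[0,0,0],[0,0,0]],
    [0,[0,0,0],[0,0,0]],
    [0,[0,0,0],[0,0,0]],
    [0,[0,0,0],[0,0,0]]
  ]
}}

```text
time: 19.05
eef_pos: [0.5872, 0.0856, 0.0553]
orientation: [0.707, 0.707, 0.001, 0.001]
contact_force: [-0.5, 0.3, 5.8]
width: 0.284
grasp_force: 58.5
```

>>> {"api": "drive_tool", "payload": {
  "plan": [
    [0,[0,0,-5],[0,0,0]],
    [0,[0,0,-20],[0,0,0]],
    [0,[0,0,-50],[0,0,0]],
    [0,[0,0,-80],[0,0,0]],
    [0,[0,0,-100],[0,0,0]]
  ]
}}

```text
time: 19.47
eef_pos: [0.5864, 0.0857, 0.1566]
orientation: [0.707, 0.707, 0.001, 0.001]
contact_force: [1.0, -0.1, -3.4]
width: 0.283
grasp_force: 59.7
```

>>> {"api": "drive_tool", "payload": {
  "plan": [
    [0,[0,0,-20],[0,0,0]],
    [0,[0,0,-28],[0,0,0]],
    [0,[0,0,-28],[0,0,0]],
    [0,[0,0,-28],[0,0,0]],
    [0,[0,0,-28],[0,0,0]]
  ]
}}

```text
time: 19.88
eef_pos: [0.5851, 0.0856, 0.1803]
orientation: [0.707, 0.707, -0.001, -0.001]
contact_force: [0.3, 0.0, -4.6]
width: 0.285
grasp_force: 59.8
```

>>> {"api": "drive_tool", "payload": {
  "plan": [
    [0,[0,0,0],[0,0,0]],
    [0,[0,0,0],[0,0,0]],
    [0,[0,0,0],[0,0,0]],
    [0,[0,0,0],[0,0,0]],
    [0,[0,0,0],[0,0,0]]
  ]
}}

```text
time: 20.3
eef_pos: [0.586, 0.0856, 0.1815]
orientation: [0.707, 0.707, -0.0, -0.0]
contact_force: [0.4, -0.2, -3.7]
width: 0.284
grasp_force: 59.8
```

>>> {"api": "drive_tool", "payload": {
  "plan": [
    [0,[-15,-10,0],[0,0,0]],
    [0,[-50,-25,0],[0,0,0]],
    [0,[-85,-40,0],[0,0,0]],
    [0,[-120,-55,0],[0,0,0]],
    [0,[-155,-70,0],[0,0,0]]
  ]
}}

```text
time: 20.72
eef_pos: [0.5151, -0.0705, 0.1818]
orientation: [0.707, 0.707, 0.0, 0.0]
contact_force: [-0.1, -0.2, -4.5]
width: 0.286
grasp_force: 59.8
```

>>> {"api": "drive_tool", "payload": {
  "plan": [
    [0,[-35,-12,0],[0,0,0]],
    [0,[-70,-24,0],[0,0,0]],
    [0,[-105,-32,0],[0,0,0]],
    [0,[-140,-38,0],[0,0,0]],
    [0,[-165,-41,0],[0,0,0]]
  ]
}}

```text
time: 21.13
eef_pos: [0.474, -0.2372, 0.1821]
orientation: [0.708, 0.706, -0.0, 0.001]
contact_force: [1.4, -0.7, -3.4]
width: 0.281
grasp_force: 59.8
```

>>> {"api": "drive_tool", "payload": {
  "plan": [
    [0,[-8,0,0],[0,0,0]],
    [0,[-11,0,0],[0,0,0]],
    [0,[-11,0,0],[0,0,0]],
    [0,[-11,0,0],[0,0,0]],
    [0,[-11,0,0],[0,0,0]]
  ]
}}

```text
time: 21.55
eef_pos: [0.475, -0.2439, 0.1817]
orientation: [0.707, 0.707, 0.0, -0.0]
contact_force: [-0.4, 0.7, -3.5]
width: 0.288
grasp_force: 59.8
```

```bash
python3 look.py a5
```

```text
jar [221.3689 265.0485] 103 [0.4444 0.0795 0.068 ]
lid [[0.6122833929067697, -0.4236786859982105], [0.5739077427924207, -0.3765363981679958], [0.560329554856764, -0.19588409076444493], [0.7231293107353333, -0.18527656498491668], [0.7401133258574579, -0.4130877386436862]]
knob [404.65 200.5 ] [[ 0.5859 -0.3106  0.13  ]]
21.6 [ 0.4751 -0.244   0.1818] [-0.0586  0.1567 -4.487 ]
```

>>> {"api": "drive_tool", "payload": {
  "plan": [
    [0,[0,0,10],[0,0,0]],
    [0,[0,0,25],[0,0,0]],
    [0,[0,0,40],[0,0,0]],
    [0,[0,0,55],[0,0,0]],
    [0,[0,0,65],[0,0,0]]
  ]
}}

```text
time: 22.02
eef_pos: [0.4743, -0.2441, 0.1149]
orientation: [0.707, 0.707, -0.0, -0.001]
contact_force: [-0.4, 0.9, -3.4]
width: 0.282
grasp_force: 59.7
```

>>> {"api": "drive_tool", "payload": {
  "plan": [
    [0,[0,0,12],[0,0,0]],
    [0,[0,0,24],[0,0,0]],
    [0,[0,0,36],[0,0,0]],
    [0,[0,0,45],[0,0,0]],
    [0,[0,0,49],[0,0,0]]
  ]
}}

```text
time: 22.43
eef_pos: [0.4743, -0.2445, 0.0663]
orientation: [0.707, 0.707, -0.0, -0.001]
contact_force: [-0.1, -0.7, -3.9]
width: 0.289
grasp_force: 59.7
```

>>> {"api": "drive_tool", "payload": {
  "plan": [
    [0,[0,0,1],[0,0,0]],
    [0,[0,0,2],[0,0,0]],
    [0,[0,0,3],[0,0,0]],
    [0,[0,0,3.5],[0,0,0]],
    [0,[0,0,3.5],[0,0,0]]
  ]
}}

```text
time: 22.85
eef_pos: [0.4751, -0.2455, 0.0646]
orientation: [0.707, 0.707, 0.0, 0.0]
contact_force: [-1.6, 0.8, -4.2]
width: 0.285
grasp_force: 59.7
```

>>> {"api": "drive_tool", "payload": {
  "plan": [
    [0,[0,0,0.4],[0,0,0]],
    [0,[0,0,0.8],[0,0,0]],
    [0,[0,0,1.2],[0,0,0]],
    [0,[0,0,1.5],[0,0,0]],
    [0,[0,0,1.5],[0,0,0]]
  ]
}}

```text
time: 23.27
eef_pos: [0.4751, -0.2454, 0.0632]
orientation: [0.707, 0.707, 0.0, 0.0]
contact_force: [-1.4, 1.7, 3.3]
width: 0.284
grasp_force: 60.7
```

>>> {"api": "drive_tool", "payload": {
  "plan": [
    [30,[0,0,0],[0,0,0]],
    [60,[0,0,0],[0,0,0]],
    [60,[0,0,0],[0,0,0]],
    [60,[0,0,-5],[0,0,0]],
    [60,[0,0,-20],[0,0,0]]
  ]
}}

```text
time: 23.68
eef_pos: [0.4737, -0.2445, 0.0816]
orientation: [0.707, 0.707, -0.0, -0.002]
contact_force: [-0.5, -0.2, 0.8]
width: 0.602
grasp_force: 0.0
```

>>> {"api": "drive_tool", "payload": {
  "plan": [
    [60,[0,0,-35],[0,0,0]],
    [60,[0,0,-75],[0,0,0]],
    [80,[20,-4,-105],[0,0,0]],
    [100,[55,-8,-110],[0,0,0]],
    [100,[95,-10,-110],[0,0,0]]
  ]
}}

```text
time: 24.1
eef_pos: [0.4663, -0.1512, 0.1957]
orientation: [0.708, 0.706, 0.001, 0.003]
contact_force: [0.4, 1.0, 0.7]
width: 0.982
grasp_force: 0.0
```

>>> {"api": "drive_tool", "payload": {
  "plan": [
    [100,[39,-4,0],[0,0,0]],
    [100,[78,-8,0],[0,0,0]],
    [100,[117,-12,0],[0,0,0]],
    [100,[156,-16,0],[0,0,0]],
    [100,[190,-20,0],[0,0,0]]
  ]
}}

```text
time: 24.52
eef_pos: [0.4445, 0.0418, 0.1934]
orientation: [0.707, 0.707, 0.0, 0.0]
contact_force: [1.7, -0.9, 0.1]
width: 1.003
grasp_force: 0.0
```

>>> {"api": "drive_tool", "payload": {
  "plan": [
    [100,[30,-1,0],[0,0,0]],
    [100,[38,-1,10],[0,0,0]],
    [100,[40,-1,40],[0,0,0]],
    [100,[40,-1,65],[0,0,0]],
    [100,[40,-1,65],[0,0,0]]
  ]
}}

```text
time: 24.93
eef_pos: [0.4413, 0.0801, 0.1247]
orientation: [0.707, 0.707, -0.002, -0.002]
contact_force: [-2.8, 0.3, -0.6]
width: 0.997
grasp_force: 0.0
```

Run:
```python
from h import *
c=cam('side'); save(c,'s1.png'); c=cam('top'); save(c,'a6.png'); print(bot.state()['eef_pos'])
for q,a,p in jars(c): print(q,a,p)
```

```text
[0.44358736 0.07969585 0.12809744]
[399.0703125 252.3203125] 128 [ 0.47844187 -0.31459655  0.068     ]
[430.86428571 251.62857143] 140 [ 0.48057945 -0.38712073  0.068     ]
[368.91525424 253.81355932] 118 [ 0.47443746 -0.24667906  0.068     ]
```

View pics/s1.png

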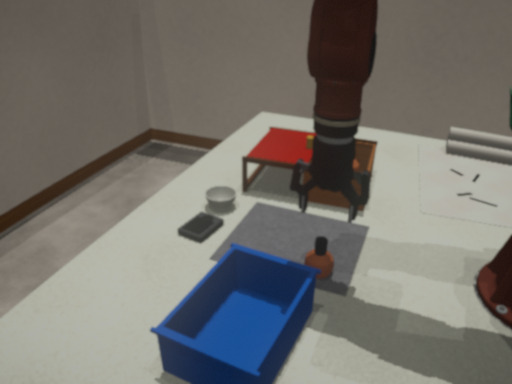

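Run:
```python
from h import *
c=cam('side')
M=R.from_quat(c['orientation']).as_matrix()
def proj(p):
    q=M.T@(np.array(p)-c['origin']); q=np.array([q[0],-q[1],-q[2]])
    return cv2.projectPoints(q.reshape(1,3),np.zeros(3),np.zeros(3),c['camera_matrix'],np.array([c['k1'],0,0,0.]))[0].ravel(), q[2]
for p in([.4436,.0797,.128],[.3866,.0797,.141],[.5006,.0797,.141],[.4444,.0795,.066],[.4444,.0795,.0]): print(p,proj(p))
np.save('side1.npy',c,allow_pickle=True); print(bot.state()['time'])
im=c['frame'][150:300,230:400,::-1]; cv2.imwrite('pics/s2.png',cv2.resize(im,None,fx=3,fy=3))
```

```text
[0.4436, 0.0797, 0.128] (array([324.5764935 , 219.11033534]), np.float64(0.829087652404721))
[0.3866, 0.0797, 0.141] (array([354.36381641, 219.7157141 ]), np.float64(0.8043692656241086))
[0.5006, 0.0797, 0.141] (array([297.03561387, 207.30132632]), np.float64(0.8411324587566633))
[0.4444, 0.0795, 0.066] (array([321.32328018, 244.97005332]), np.float64(0.8597295384130597))
[0.4444, 0.0795, 0.0] (array([318.41349525, 270.56067208]), np.float64(0.8919009348858379))
25.0833
```

View pics/s2.png

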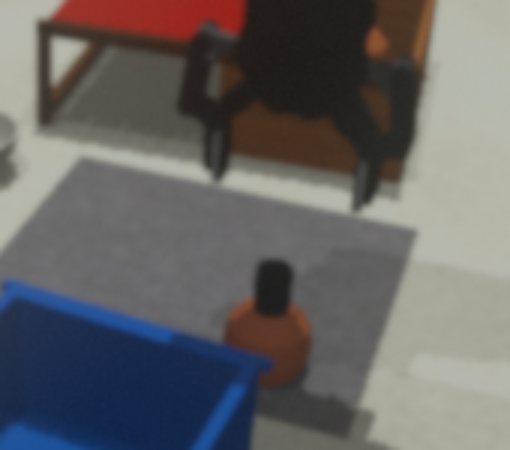

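>>> {"api": "drive_tool", "payload": {
  "plan": [
    [100,[0,0,20],[0,0,0]],
    [100,[0,0,45],[0,0,0]],
    [100,[0,0,66],[0,0,0]],
    [100,[0,0,73],[0,0,0]],
    [50,[0,0,73],[0,0,0]]
  ]
}}

```text
time: 25.5
eef_pos: [0.4439, 0.0795, 0.0548]
orientation: [0.707, 0.707, -0.0, -0.0]
contact_force: [0.5, 0.1, -0.1]
width: 0.884
grasp_force: 0.0
```

>>> {"api": "drive_tool", "payload": {
  "plan": [
    [20,[0,0,0],[0,0,0]],
    [0,[0,0,0],[0,0,0]],
    [0,[0,0,0],[0,0,0]],
    [0,[0,0,0],[0,0,0]],
    [0,[0,0,0],[0,0,0]]
  ]
}}

```text
time: 25.92
eef_pos: [0.4452, 0.0797, 0.0559]
orientation: [0.707, 0.707, 0.001, 0.001]
contact_force: [0.1, -0.1, 6.8]
width: 0.283
grasp_force: 58.4
```

>>> {"api": "drive_tool", "payload": {
  "plan": [
    [0,[0,0,-5],[0,0,0]],
    [0,[0,0,-20],[0,0,0]],
    [0,[0,0,-50],[0,0,0]],
    [0,[0,0,-80],[0,0,0]],
    [0,[0,0,-100],[0,0,0]]
  ]
}}

```text
time: 26.33
eef_pos: [0.4445, 0.0798, 0.1576]
orientation: [0.707, 0.707, 0.001, 0.001]
contact_force: [0.9, -0.6, -0.9]
width: 0.282
grasp_force: 59.0
```

>>> {"api": "drive_tool", "payload": {
  "plan": [
    [0,[0,0,-20],[0,0,0]],
    [0,[0,0,-28],[0,0,0]],
    [0,[0,0,-28],[0,0,0]],
    [0,[0,0,-28],[0,0,0]],
    [0,[0,0,-28],[0,0,0]]
  ]
}}

```text
time: 26.75
eef_pos: [0.4433, 0.0797, 0.1817]
orientation: [0.707, 0.707, -0.001, -0.001]
contact_force: [0.0, -0.2, -1.6]
width: 0.283
grasp_force: 59.0
```

>>> {"api": "drive_tool", "payload": {
  "plan": [
    [0,[0,0,0],[0,0,0]],
    [0,[0,0,0],[0,0,0]],
    [0,[0,0,0],[0,0,0]],
    [0,[0,0,0],[0,0,0]],
    [0,[0,0,0],[0,0,0]]
  ]
}}

```text
time: 27.17
eef_pos: [0.444, 0.0797, 0.1826]
orientation: [0.707, 0.707, -0.0, -0.0]
contact_force: [0.7, 0.9, -1.1]
width: 0.286
grasp_force: 59.0
```

>>> {"api": "drive_tool", "payload": {
  "plan": [
    [0,[15,8,0],[0,0,0]],
    [0,[50,20,0],[0,0,0]],
    [0,[85,32,0],[0,0,0]],
    [0,[120,44,0],[0,0,0]],
    [0,[155,54,0],[0,0,0]]
  ]
}}

```text
time: 27.58
eef_pos: [0.4988, 0.2364, 0.1828]
orientation: [0.707, 0.707, 0.0, 0.0]
contact_force: [1.9, -0.6, -0.9]
width: 0.282
grasp_force: 59.1
```

>>> {"api": "drive_tool", "payload": {
  "plan": [
    [0,[35,10,0],[0,0,0]],
    [0,[62,15,0],[0,0,0]],
    [0,[74,16,0],[0,0,0]],
    [0,[74,16,0],[0,0,0]],
    [0,[74,16,0],[0,0,0]]
  ]
}}

```text
time: 28.0
eef_pos: [0.5137, 0.3085, 0.1823]
orientation: [0.707, 0.707, -0.001, -0.0]
contact_force: [0.7, -0.4, -1.1]
width: 0.281
grasp_force: 59.1
```

>>> {"api": "drive_tool", "payload": {
  "plan": [
    [0,[0,0,10],[0,0,0]],
    [0,[0,0,25],[0,0,0]],
    [0,[0,0,40],[0,0,0]],
    [0,[0,0,55],[0,0,0]],
    [0,[0,0,65],[0,0,0]]
  ]
}}

```text
time: 28.42
eef_pos: [0.5134, 0.3068, 0.116]
orientation: [0.708, 0.706, -0.001, -0.0]
contact_force: [-0.2, -0.8, -1.7]
width: 0.284
grasp_force: 59.1
```

>>> {"api": "drive_tool", "payload": {
  "plan": [
    [0,[0,0,12],[0,0,0]],
    [0,[0,0,24],[0,0,0]],
    [0,[0,0,36],[0,0,0]],
    [0,[0,0,45],[0,0,0]],
    [0,[0,0,49],[0,0,0]]
  ]
}}

```text
time: 28.83
eef_pos: [0.5135, 0.3075, 0.0674]
orientation: [0.708, 0.707, -0.001, -0.0]
contact_force: [-0.6, -0.9, -0.0]
width: 0.281
grasp_force: 59.1
```

>>> {"api": "drive_tool", "payload": {
  "plan": [
    [0,[0,0,1],[0,0,0]],
    [0,[0,0,2],[0,0,0]],
    [0,[0,0,2.5],[0,0,0]],
    [0,[0,0,3],[0,0,0]],
    [0,[0,0,3],[0,0,0]]
  ]
}}

```text
time: 29.25
eef_pos: [0.5144, 0.3088, 0.0662]
orientation: [0.707, 0.707, 0.0, 0.0]
contact_force: [0.1, -0.2, -1.2]
width: 0.285
grasp_force: 59.1
```

>>> {"api": "drive_tool", "payload": {
  "plan": [
    [0,[0,0,0.5],[0,0,0]],
    [0,[0,0,1],[0,0,0]],
    [0,[0,0,1.5],[0,0,0]],
    [0,[0,0,2],[0,0,0]],
    [0,[0,0,2.5],[0,0,0]]
  ]
}}

```text
time: 29.67
eef_pos: [0.5145, 0.3089, 0.0639]
orientation: [0.707, 0.707, 0.0, 0.0]
contact_force: [-1.8, -0.6, 11.0]
width: 0.288
grasp_force: 60.2
```

>>> {"api": "drive_tool", "payload": {
  "plan": [
    [0,[0,0,0.2],[0,0,0]],
    [0,[0,0,0.4],[0,0,0]],
    [0,[0,0,0.6],[0,0,0]],
    [0,[0,0,0.8],[0,0,0]],
    [0,[0,0,0.8],[0,0,0]]
  ]
}}

```text
time: 30.08
eef_pos: [0.5145, 0.3089, 0.0638]
orientation: [0.707, 0.707, 0.001, 0.0]
contact_force: [-2.8, -1.2, 13.0]
width: 0.282
grasp_force: 60.6
```

>>> {"api": "drive_tool", "payload": {
  "plan": [
    [30,[0,0,0],[0,0,0]],
    [60,[0,0,0],[0,0,0]],
    [60,[0,0,0],[0,0,0]],
    [60,[0,0,-5],[0,0,0]],
    [60,[0,0,-20],[0,0,0]]
  ]
}}

```text
time: 30.5
eef_pos: [0.5127, 0.308, 0.0809]
orientation: [0.707, 0.707, -0.002, -0.001]
contact_force: [-0.6, 0.5, -0.8]
width: 0.605
grasp_force: 0.0
```

>>> {"api": "drive_tool", "payload": {
  "plan": [
    [60,[0,0,-40],[0,0,0]],
    [60,[0,0,-80],[0,0,0]],
    [80,[-10,0,-120],[0,0,0]],
    [100,[-40,0,-135],[0,0,0]],
    [100,[-80,0,-135],[0,0,0]]
  ]
}}

```text
time: 30.92
eef_pos: [0.5163, 0.2304, 0.2222]
orientation: [0.706, 0.708, 0.004, 0.002]
contact_force: [1.2, -0.7, 0.2]
width: 0.99
grasp_force: 0.0
```

>>> {"api": "drive_tool", "payload": {
  "plan": [
    [100,[-40,0,0],[0,0,0]],
    [100,[-80,0,0],[0,0,0]],
    [100,[-120,0,0],[0,0,0]],
    [100,[-160,0,0],[0,0,0]],
    [100,[-200,0,0],[0,0,0]]
  ]
}}

```text
time: 31.33
eef_pos: [0.5136, 0.0269, 0.2179]
orientation: [0.707, 0.707, 0.0, 0.0]
contact_force: [0.9, -0.7, -0.9]
width: 1.002
grasp_force: 0.0
```

```bash
python3 look.py a7
```

```text
jar [240.5375 132.    ] 80 [0.7496 0.0454 0.068 ]
jar [279.5774 195.9881] 168 [ 0.6008 -0.0469  0.068 ]
jar [120.0673 230.8942] 104 [0.5147 0.3118 0.068 ]
jar [398.8942 252.375 ] 104 [ 0.4783 -0.3142  0.068 ]
jar [430.9328 251.5149] 134 [ 0.4808 -0.3873  0.068 ]
jar [368.6438 253.3699] 73 [ 0.4754 -0.2461  0.068 ]
lid [[0.5768064943422979, -0.4262505119836141], [0.560329554856764, -0.19588409076444493], [0.7231293107353333, -0.18527656498491668], [0.7401133258574579, -0.4130877386436862]]
knob [404.7742 200.4839] [[ 0.5859 -0.3108  0.13  ]]
31.3833 [0.514  0.0206 0.2179] [ 2.2238 -5.907   0.1371]
```

View pics/a7.png

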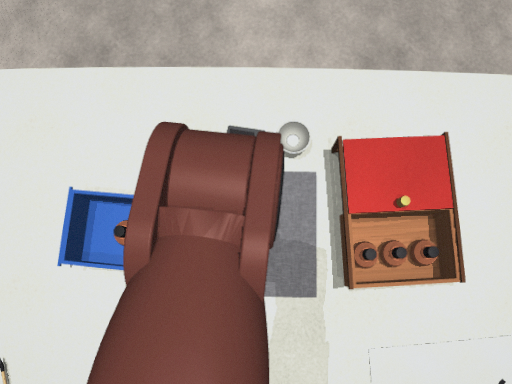

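>>> {"api": "drive_tool", "payload": {
  "plan": [
    [100,[-30,8,0],[0,0,0]],
    [100,[-70,16,0],[0,0,0]],
    [100,[-110,24,0],[0,0,0]],
    [100,[-150,32,0],[0,0,0]],
    [100,[-190,40,0],[0,0,0]]
  ]
}}

```text
time: 31.8
eef_pos: [0.5539, -0.1632, 0.2178]
orientation: [0.707, 0.707, 0.0, 0.0]
contact_force: [0.9, -0.4, 0.4]
width: 1.0
grasp_force: 0.0
```

>>> {"api": "drive_tool", "payload": {
  "plan": [
    [100,[-38,8,0],[0,0,0]],
    [100,[-76,16,0],[0,0,0]],
    [100,[-114,24,0],[0,0,0]],
    [100,[-140,31,0],[0,0,0]],
    [100,[-146,32,0],[0,0,0]]
  ]
}}

```text
time: 32.22
eef_pos: [0.586, -0.3118, 0.2168]
orientation: [0.709, 0.706, -0.0, 0.0]
contact_force: [-0.5, 0.5, -0.7]
width: 1.0
grasp_force: 0.0
```

>>> {"api": "drive_tool", "payload": {
  "plan": [
    [100,[0,0,0],[0,0,0]],
    [100,[0,0,0],[0,0,0]],
    [100,[0,0,10],[0,0,0]],
    [100,[0,0,25],[0,0,0]],
    [100,[0,0,25],[0,0,0]]
  ]
}}

```text
time: 32.63
eef_pos: [0.5847, -0.3049, 0.1898]
orientation: [0.707, 0.708, -0.0, -0.002]
contact_force: [-0.0, 0.3, -0.2]
width: 0.999
grasp_force: 0.0
```

Down 76 mm, 5 mm back in Y, then grip.

>>> {"api": "drive_tool", "payload": {
  "plan": [
    [100,[-4,0,20],[0,0,0]],
    [100,[-4,0,45],[0,0,0]],
    [100,[-4,0,66],[0,0,0]],
    [100,[-4,0,76],[0,0,0]],
    [50,[-4,0,76],[0,0,0]]
  ]
}}

```text
time: 33.05
eef_pos: [0.5846, -0.3095, 0.1144]
orientation: [0.707, 0.707, -0.0, -0.002]
contact_force: [-0.6, 0.8, -0.4]
width: 0.883
grasp_force: 0.0
```

>>> {"api": "drive_tool", "payload": {
  "plan": [
    [20,[0,0,0],[0,0,0]],
    [0,[0,0,0],[0,0,0]],
    [0,[0,0,0],[0,0,0]],
    [0,[0,0,0],[0,0,0]],
    [0,[0,0,0],[0,0,0]]
  ]
}}

```text
time: 33.47
eef_pos: [0.5865, -0.3117, 0.118]
orientation: [0.707, 0.707, 0.0, 0.001]
contact_force: [-0.4, 0.0, 4.7]
width: 0.23
grasp_force: 58.5
```

>>> {"api": "drive_tool", "payload": {
  "plan": [
    [0,[-1,-10,0],[0,0,0]],
    [0,[-2,-35,0],[0,0,0]],
    [0,[-4,-65,0],[0,0,0]],
    [0,[-5,-95,0],[0,0,0]],
    [0,[-7,-120,0],[0,0,0]]
  ]
}}

```text
time: 33.88
eef_pos: [0.4656, -0.3194, 0.1179]
orientation: [0.707, 0.707, -0.0, 0.002]
contact_force: [2.9, -2.3, 4.4]
width: 0.231
grasp_force: 59.5
```

>>> {"api": "drive_tool", "payload": {
  "plan": [
    [0,[0,-10,0],[0,0,0]],
    [0,[-1,-20,0],[0,0,0]],
    [0,[-1,-28,0],[0,0,0]],
    [0,[-2,-32,0],[0,0,0]],
    [0,[-2,-32,0],[0,0,0]]
  ]
}}

```text
time: 34.3
eef_pos: [0.434, -0.3214, 0.1179]
orientation: [0.707, 0.707, -0.0, 0.001]
contact_force: [-1.3, -2.4, 9.8]
width: 0.236
grasp_force: 60.2
```

>>> {"api": "drive_tool", "payload": {
  "plan": [
    [0,[0,-1,0],[0,0,0]],
    [0,[0,-2,0],[0,0,0]],
    [0,[0,-3,0],[0,0,0]],
    [0,[0,-3,0],[0,0,0]],
    [0,[0,-3,0],[0,0,0]]
  ]
}}

```text
time: 34.72
eef_pos: [0.4321, -0.3215, 0.1179]
orientation: [0.707, 0.707, -0.0, 0.002]
contact_force: [0.3, -3.1, 10.4]
width: 0.232
grasp_force: 60.1
```

Creep on until the stop is felt.

>>> {"api": "drive_tool", "payload": {
  "plan": [
    [0,[0,-1,0],[0,0,0]],
    [0,[0,-2,0],[0,0,0]],
    [0,[0,-3,0],[0,0,0]],
    [0,[0,-3,0],[0,0,0]],
    [0,[0,-3,0],[0,0,0]]
  ]
}}

```text
time: 35.13
eef_pos: [0.4291, -0.3217, 0.1179]
orientation: [0.707, 0.707, -0.0, 0.002]
contact_force: [0.5, -4.4, 9.0]
width: 0.232
grasp_force: 60.0
```

>>> {"api": "drive_tool", "payload": {
  "plan": [
    [0,[0,-1,0],[0,0,0]],
    [0,[0,-1.5,0],[0,0,0]],
    [0,[0,-2,0],[0,0,0]],
    [0,[0,-2,0],[0,0,0]],
    [0,[0,-2,0],[0,0,0]]
  ]
}}

```text
time: 35.55
eef_pos: [0.4279, -0.3218, 0.1179]
orientation: [0.707, 0.707, 0.0, 0.002]
contact_force: [4.3, -3.3, 7.3]
width: 0.232
grasp_force: 59.8
```

>>> {"api": "drive_tool", "payload": {
  "plan": [
    [0,[0,-0.5,0],[0,0,0]],
    [0,[0,-1,0],[0,0,0]],
    [0,[0,-1.5,0],[0,0,0]],
    [0,[0,-1.5,0],[0,0,0]],
    [0,[0,-1.5,0],[0,0,0]]
  ]
}}

```text
time: 35.97
eef_pos: [0.4279, -0.3218, 0.1179]
orientation: [0.707, 0.707, 0.001, 0.003]
contact_force: [11.1, -2.4, 3.2]
width: 0.232
grasp_force: 59.5
```

>>> {"api": "drive_tool", "payload": {
  "plan": [
    [30,[0,0,0],[0,0,0]],
    [100,[0,1.5,0],[0,0,0]],
    [100,[0,1.5,0],[0,0,0]],
    [100,[0,1.5,0],[0,0,0]],
    [100,[0,1.5,-25],[0,0,0]]
  ]
}}

```text
time: 36.38
eef_pos: [0.4235, -0.318, 0.1378]
orientation: [0.707, 0.707, -0.0, -0.004]
contact_force: [0.8, 0.4, -1.4]
width: 0.849
grasp_force: 0.0
```

>>> {"api": "drive_tool", "payload": {
  "plan": [
    [100,[0,0,-40],[0,0,0]],
    [100,[0,0,-80],[0,0,0]],
    [100,[0,-30,-100],[0,0,0]],
    [100,[0,-60,-100],[0,0,0]],
    [100,[0,-90,-100],[0,0,0]]
  ]
}}

```text
time: 36.8
eef_pos: [0.3353, -0.3204, 0.2427]
orientation: [0.707, 0.707, -0.0, 0.001]
contact_force: [0.4, -0.6, -0.5]
width: 0.999
grasp_force: 0.0
```

>>> {"api": "drive_tool", "payload": {
  "plan": [
    [100,[0,-20,0],[0,0,0]],
    [100,[0,-20,0],[0,0,0]],
    [100,[0,-20,0],[0,0,0]],
    [100,[0,-20,0],[0,0,0]],
    [100,[0,-20,0],[0,0,0]]
  ]
}}

```text
time: 37.22
eef_pos: [0.3164, -0.3202, 0.2414]
orientation: [0.707, 0.707, 0.0, -0.0]
contact_force: [0.4, -0.5, -0.1]
width: 0.995
grasp_force: 0.0
```

```bash
python3 look.py a8
```

```text
jar [120.7402 231.0787] 127 [0.5143 0.3102 0.068 ]
lid [[0.4173221742013632, -0.4344303968555604], [0.4037228615000146, -0.204864651515341], [0.5646694183223618, -0.19594410953262711], [0.5811617980028483, -0.4219507280568702]]
knob [411.3333 276.3725] [[ 0.4275 -0.3198  0.13  ]]
37.2667 [ 0.3165 -0.3202  0.2413] [ 0.6611 -0.1675  0.1621]
```

View pics/a8.png

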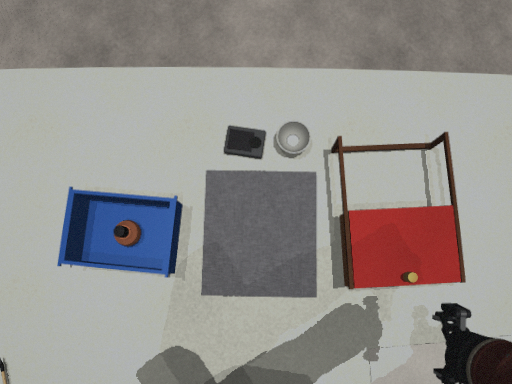

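The picture shows the lid shut with its knob at (411,276), the used-up jar upright in the tub at (121,231), an empty felt, and the stone and bowl unmoved.

```bash
python3 -c "
from bench import bot
print(bot.sign_off())"
```

```text
the job is handed in; nothing more can be done
None
```

The job is handed in, with no verdict returned: four jars were present, the three full ones stand in the wooden box and the used-up one in the blue tub, the lid is slid shut to its stop, and the ink stone and bowl look unmoved.

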